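# Mount a toroidal transformer in an amplifier chassis

## Robot

A 6-joint arm with a two-finger parallel gripper is mounted at the origin on the work surface. World frame = base frame: x ahead of the robot, y to its left, z up, the work surface at z = 0. Lengths are in m, angles in rad, forces in N, time in s.
With the tool pointing down it reaches from about 0.3 to 1 m from the base axis. Payload 5.1 kg.
Tool frame: the origin (TCP) lies at the very end of the fingers, on their centre line; the grasp point (between the pads) lies 19 mm behind it (ctrl.grip_depth is the distance from the TCP to the grasp point, in m); z points along the fingers, y is the line along which they close (so a half turn about z gives the same grasp; the last joint's range is limited). The gripper opens to 95 mm and grips with 3 to 60 N. Pads are 20 mm wide; open, the fingers measure 119 mm over their backs; the gripper's body (75 mm by 180 mm) begins 59 mm behind the grasp point.
Start: joints at [-1.328, 0.124, 1.65, -0, 1.367, -0.083], TCP at [0.208, -0.616, 0.215] pointing down, gripper open.
Joint ranges: [-2.61, 2.61], [-1.02, 2.33], [0.03, 2.71], [-1.35, 4.49], [0.32, 2.68], [-2.91, 2.91]. Speed limits (rad/s): [2.57, 2.57, 3.14, 3.14, 3.14, 3.14].

## Interface

Orientations are given as a unit quaternion [x, y, z, w].
In Python, from station import ctrl gives the robot as it stands. The module is installed in compiled form; this text tells all that it offers.
- The arm moves only by the tool servo_tool, never from a script. Its argument "targets" is text: rows parted by semicolons, each of 4 numbers parted by spaces: the shift along the tool's x, y, z in cm, then the turn about the tool's z in degrees. A call has 1 to 5 rows; each row shifts and turns the commanded pose from where the row before left it, along the tool's axes as they then stand; what a row does not reach is not made up. A row lasts 1/10 s, in which the tool goes at most 50 mm and 8.59 degrees, less where a joint would pass 70% of its speed; a pose out of reach is approached as far as the arm can. A call with a gripper value outside its range is refused whole. "claw" is the closure, from 0 (fully open) to 1 (shut), set as the call begins (left out, the last holds). The fingers move at their own pace and stop on an object; "grip_force" is the grip in N (left out, the last holds). Time passes only in rows, so rows that do not move let the fingers close. It gives the time, the measured TCP pose, the force, the opening and the grip force at its end, in the units of the state.
- ctrl.sense(): the state, without advancing time (a new reading comes with each control period).
- ctrl.snapshot(name): name is "side" or "top"; returns (picture, depth): 384x512x3 uint8, red, green, blue; 384x512 float32, m along the optical axis (not along the pixel's ray), 0 where there is no reading.
- ctrl.camera_info(name): a dict with "fx", "fy", "cx", "cy" (pixels), "k1" (the pictures are not rectified: a ray, as slopes to the right and down, at radius r is drawn at 1 + k1 r^2 times it, then the intrinsics apply), "rvec" (rotation vector, rad) and "tvec" (3), from world to camera coordinates, as OpenCV has them. Camera axes: x right, y down, z forward; pixel columns grow to the right and rows downward; lengths in m; the calibration is good to about 2 mm. A picture is of the moment at which its call begins. camera_info takes no time and is no camera call.
- ctrl.close_job(): hands the job in; it is judged then, once.
Trained networks look in the newest picture that a camera, given by its name, has taken for a name from the list of things; names that differ only in an ending like _2 or _b are one class to them, and where a whole thing is asked for, a point or a joint stands for the part that bears it (a point fixed in the world has none). Each returns a list of dicts, best first, with "confidence" (0 to 1); they miss things now and then, are a little off and sometimes report something else, mostly with a low value. They report only what shows in the picture. A call takes as long as a camera call. They do not tell look-alikes from the thing itself.
- ctrl.search_frame(camera, label): "rect" ([left, top, width, height] in pixels, round what is visible of it).
- ctrl.masks_of(camera, label): "region" (384x512 bool, what is visible of it) and "rect" ([left, top, width, height] in pixels, round what is visible of it).
- ctrl.landmark_of(camera, label): "centre" ([column, row] in pixels: a listed point, or the origin of a listed thing).
The state is a dict: "time": time; "joint_pos": joint angles; "qd": joint speeds; "effort": joint torques, N m; "position": TCP position; "tool_rot": TCP orientation; "wrist_force": force on the tool from outside, world axes, zero at the start; "wrist_torque": the same for the moment, N m; "opening": opening from 0.0 (shut) to 1.0 (fully open); "grip_force": force on a finger pad.
Only numpy, scipy, OpenCV 4.12 (cv2) and the standard library are available. Lean on these libraries where they do the work, as an engineer would, in place of code of your own. Each camera call takes 0.05 s, during which the arm holds its last target. There are 200 camera calls.

## Task

Build up the transformer mounting on the upright bolt in the open aluminium chassis, each part threaded over the bolt and lying flat on the one before: first the orange pad on the chassis floor, then the yellow ring-shaped transformer, then the green pad, and last the blue clamp plate with its collar up. Lower the transformer gently rather than dropping it onto the bolt, and leave the tub with the brush, the calliper and the marker pen where they lie.

Things in the scene. Friction and masses are not known exactly. Their poses are not given: they have to be found in the camera images.
- chassis: Open aluminium tray fixed to the bench: floor 3 mm thick, walls 35 mm high. One upright brass bolt, 8 mm diameter, round tip, stands 58 mm above the tray floor (61 mm above the bench). Origin: on the bolt axis at bench height; z up. The tray spans x -85 to 155 mm, y -90 to 90 mm. A dark finned heat sink, top 27 mm above the bench, covers x 110 to 140, y -60 to 60 mm.
- lower_pad: Orange flat ring pad, loose, lying flat: outer diameter 58 mm, hole 22 mm, 10 mm thick, 30 g. Rigid. Origin on its axis at the underside, z up. Goes first, on the chassis floor.
- transformer: Yellow ring-shaped (toroidal) transformer with copper winding stripes and a small white label on its side, loose, lying flat: outer diameter 62 mm, hole 24 mm, 28 mm tall, 240 to 390 g. Origin on its axis at the underside, z up. Goes second.
- upper_pad: Green flat ring pad, loose, lying flat: outer diameter 46 mm, hole 22 mm, 10 mm thick, 20 g. Rigid. Origin on its axis at the underside, z up. Goes third.
- clamp_plate: Blue-painted steel clamp plate, loose, lying flat with its collar up: flange 52 mm diameter and 4 mm thick, with a round collar on top 28 mm in diameter that rises to 22 mm above the underside; an 18 mm hole runs through both. 55 to 115 g. Origin on its axis at the underside, z up through the collar. Goes last, collar up.
- tub: Bystander: white plastic tub, 100 mm wide at the rim, 75 mm high, with a blue-handled brush standing in it that leans out along the tub's +x to 85 mm from its axis and about 140 mm above the bench. Origin at the centre of its underside. Leave it alone.
- calliper: Bystander: steel calliper lying flat, 220 mm long along its x, 10 mm high, jaws towards its -y. Origin at the middle of its beam's underside. Leave it alone.
- marker: Bystander: black marker pen with a red band lying flat, 135 mm long along its x, 11 mm thick. Origin at the middle of its underside. Leave it alone.
There are look-alikes about, which are no part of the job. There is more than one size of the upper_pad; the job needs the smallest.

How it is judged:
On the way, in this order (a step that is already met when the one before it is completed fails the run):
1. the orange pad lies flat on the chassis floor around the bolt (horizontal distance between lower_pad and chassis below 0.01 m and z of lower_pad in the frame of chassis between -0.0005 and 0.0065 m and angle between lower_pad's own z axis and vertical below 0.1 rad), for 0.2 s.
2. the transformer lies flat on the orange pad, around the bolt (horizontal distance between transformer and chassis below 0.01 m and z of transformer in the frame of chassis between 0.0095 and 0.0165 m and angle between transformer's own z axis and vertical below 0.1 rad), for 0.2 s.
3. the green pad lies flat on the transformer, around the bolt (horizontal distance between upper_pad and chassis below 0.01 m and z of upper_pad in the frame of chassis between 0.0375 and 0.0445 m and angle between upper_pad's own z axis and vertical below 0.1 rad), for 0.2 s.
4. the blue clamp plate lies flat on the green pad, collar up, around the bolt (horizontal distance between clamp_plate and chassis below 0.01 m and z of clamp_plate in the frame of chassis between 0.0475 and 0.0545 m and angle between clamp_plate's own z axis and vertical below 0.1 rad), for 0.2 s.
At the end, for the whole second after the job is handed in: All four parts are on the bolt and at rest: orange pad, transformer, green pad and clamp plate from the bottom up, undersides 3, 13, 41 and 51 mm above the bench (each within 3.5 mm), axes within 10 mm of the bolt, within 0.1 rad of level, collar up (all of step 1 and all of step 2 and all of step 3 and all of step 4 and linear speed of each of lower_pad, transformer, upper_pad, clamp_plate below 0.02 m/s); the robot touches nothing.
It fails at once if the tub is pushed more than 30 mm from its place (distance of tub from where it was at the start of the episode above 0.03 m).
It fails at once if the calliper is pushed more than 30 mm from its place (distance of calliper from where it was at the start of the episode above 0.03 m).
It fails at once if the marker pen is pushed more than 30 mm from its place (distance of marker from where it was at the start of the episode above 0.03 m).
It fails at once if the transformer comes down around the bolt faster than 0.6 m/s (dropped from more than about 20 mm) (horizontal distance between transformer and chassis below 0.02 m and z of transformer in the frame of chassis below 0.065 m and linear speed of transformer above 0.6 m/s).
It also fails if it takes over 120 s, if anything falls off the work surface, if the arm or the gripper's body presses on something with over 40 N, if the wrist force passes 120 N, or if a joint passes its speed limit or range.

## Working session

There is one attempt and no reset: what is moved stays moved. The work goes in short steps, Python scripts to look and compute and a tool call to move; the robot and the scene stay as the last step left them, time stands still between calls to the robot, and variables do not carry over. Pictures are saved under pics/ and viewed, at most 14 in all, crops included, and the job is handed in when it is done.

Besides the shell and the picture viewer there is one more tool, called as name(argument=value, ...) on one line, values as JSON. servo_tool: Moves the arm, as the interface text tells. Its arguments: {"type":"object","properties":{"targets":{"type":"string"},"claw":{"type":"number"},"grip_force":{"type":"number"}},"required":["targets"]}

```bash
mkdir -p pics; cat > h.py <<'E'
import numpy as np, cv2
from station import ctrl
def cam(n):
    c=ctrl.camera_info(n); R=cv2.Rodrigues(np.array(c['rvec'],float))[0]; return c,R,np.array(c['tvec'],float).ravel()
def world(n,depth,mask=None):
    c,R,t=cam(n); h,w=depth.shape
    v,u=np.mgrid[:h,:w]
    x=(u-c['cx'])/c['fx'];y=(v-c['cy'])/c['fy'];xd,yd=x.copy(),y.copy()
    for _ in range(8):
        f=1+c['k1']*(x*x+y*y);x,y=xd/f,yd/f
    P=np.stack([x*depth,y*depth,depth],-1)
    return (P-t)@R
E
python3 - <<'E'
from h import *
for n in ('top','side'):
    p,d=ctrl.snapshot(n); cv2.imwrite(f'pics/{n}0.png',cv2.resize(p[:,:,::-1],(800,600))); np.savez(f'{n}0.npz',p=p,d=d)
    c,R,t=cam(n); print(n,c,-R.T@t)
print(ctrl.sense())
W=world('top',np.load('top0.npz')['d'])
for l in ['chassis','lower_pad','transformer','upper_pad','clamp_plate','tub','calliper','marker']:
    for r in ctrl.landmark_of('top',l):
        u,v=np.round(r['centre']).astype(int); print(l,round(r['confidence'],2),u,v,W[v,u].round(3) if 0<=v<384 and 0<=u<512 else '')
E
```

```text
top {'fx': 354.82604852111854, 'fy': 354.82604852111854, 'cx': 252.62349521383996, 'cy': 190.14256304418018, 'k1': -0.09147959124083126, 'rvec': array([ 2.17238605, -2.04935279,  0.21827049]), 'tvec': array([-0.03641678,  0.53670567,  1.00185492])} [ 0.32052756 -0.01263869  1.09096049]
side {'fx': 365.2476942067286, 'fy': 365.2476942067286, 'cx': 257.80213466894634, 'cy': 197.41149853149076, 'k1': 0.033033486804008166, 'rvec': array([ 0.40582142, -2.52626397,  1.48080322]), 'tvec': array([0.4828075 , 0.11107743, 1.04723396])} [0.1643899 0.9675662 0.6155744]
{'time': 0.1, 'joint_pos': array([-1.32760383e+00,  1.24443653e-01,  1.65155178e+00, -5.01314710e-06,
        1.36751645e+00, -8.25969243e-02]), 'qd': array([-7.15771406e-05, -1.73923910e-03, -3.10987234e-03, -4.64351558e-04,
       -1.07967960e-05,  4.36141192e-04]), 'effort': array([ 1.14501709e-03, -4.18881655e+01, -3.61095464e+01,  7.78300641e-02,
        4.61752235e-02, -7.29516023e-05]), 'position': array([ 0.20786636, -0.61523951,  0.21349907]), 'tool_rot': array([ 9.86761431e-01,  1.62175698e-01, -7.94188328e-05, -9.56327177e-04]), 'wrist_force': array([-0.4821667 ,  0.29229252,  0.23822987]), 'wrist_torque': array([-0.04155712, -0.01072561, -0.01705232]), 'grip_force': 0.0, 'opening': 0.9998810245197745}
chassis 0.91 240 194 [0.534 0.034 0.005]
lower_pad 0.59 356 233 [ 0.432 -0.328  0.013]
transformer 0.86 144 182 [0.55  0.333 0.028]
upper_pad 0.64 135 259 [0.314 0.341 0.003]
upper_pad 0.59 174 235 [0.394 0.228 0.004]
upper_pad 0.43 143 221 [0.432 0.33  0.001]
clamp_plate 0.54 365 184 [ 0.59  -0.36   0.002]
clamp_plate 0.23 98 203 [0.477 0.476 0.013]
tub 0.68 340 140 [ 0.715 -0.268  0.048]
calliper 0.86 410 217 [ 0.491 -0.503  0.006]
marker 0.49 99 203 [0.478 0.474 0.011]
```

View pics/top0.png

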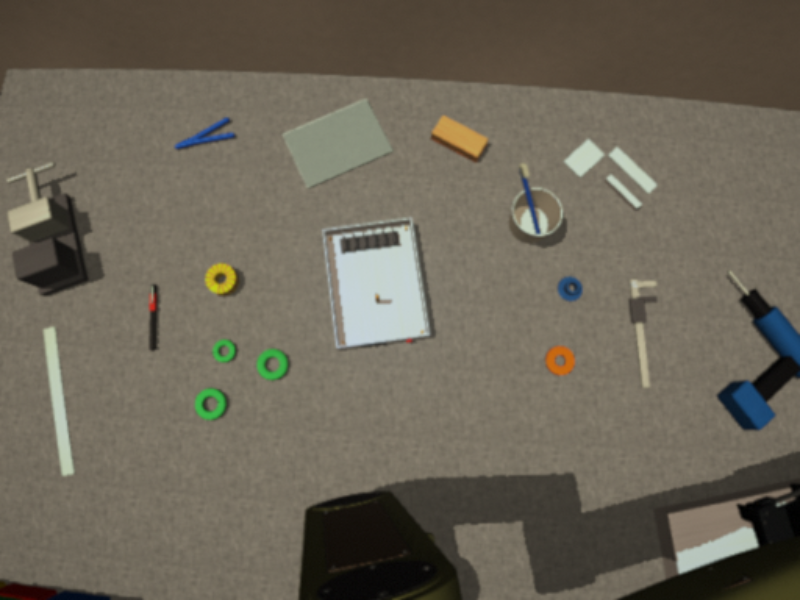

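View pics/side0.png

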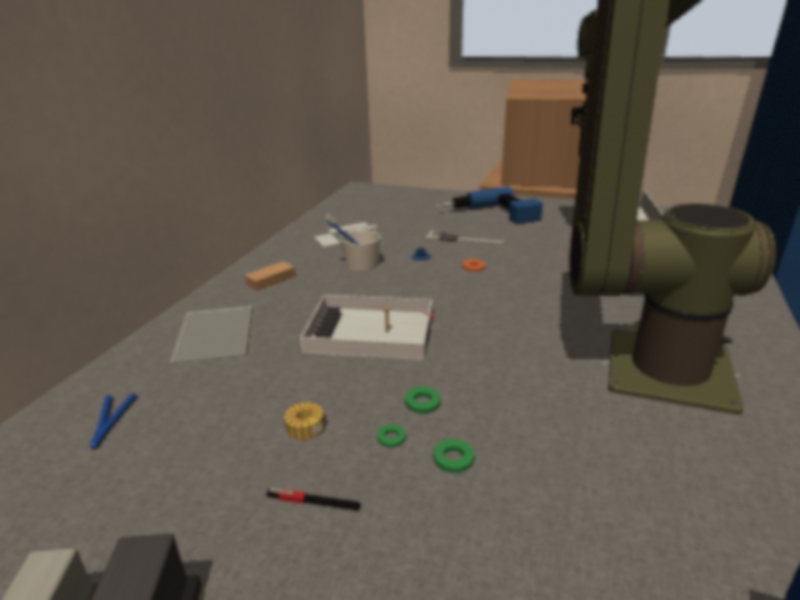

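The top view shows the bolt at about (378,297), the orange pad at (561,361), the transformer at (221,279), and the smallest green pad at (224,350). The clamp plate is at (570,289). Next I'll measure them precisely.

```bash
cat >> h.py <<'E'
def ray(n,u,v,z):
    c,R,t=cam(n); K=np.array([[c['fx'],0,c['cx']],[0,c['fy'],c['cy']],[0,0,1.]])
    q=cv2.undistortPoints(np.array([[[u,v]]],float),K,np.array([c['k1'],0,0,0.]))[0,0]
    r=R.T@np.array([q[0],q[1],1]); o=-R.T@t
    return o+r*(z-o[2])/r[2]
def proj(n,P):
    c,R,t=cam(n); K=np.array([[c['fx'],0,c['cx']],[0,c['fy'],c['cy']],[0,0,1.]])
    return cv2.projectPoints(np.array(P,float).reshape(-1,3),np.array(c['rvec'],float),t,K,np.array([c['k1'],0,0,0.]))[0].reshape(-1,2)
def blobs(p,lo,hi,amin=25):
    hsv=cv2.cvtColor(p,cv2.COLOR_RGB2HSV); m=cv2.inRange(hsv,lo,hi)
    k,L,s,c=cv2.connectedComponentsWithStats(m)
    out=[]
    for i in range(1,k):
        if s[i,4]>=amin:
            cs,_=cv2.findContours((L==i).astype(np.uint8),cv2.RETR_EXTERNAL,cv2.CHAIN_APPROX_NONE)
            out.append((s[i].tolist(),c[i].round(1),cs[0][:,0,:]))
    return out
RG={'orange':((5,180,80),(14,255,255)),'yellow':((20,150,80),(32,255,255)),'green':((50,120,60),(75,255,255)),'blue':((100,120,30),(118,255,255))}
def ringc(n,cnt,z):
    # min-enclosing circle in the world plane
    P=np.array([ray(n,u,v,z)[:2] for u,v in cnt],np.float32)
    (x,y),r=cv2.minEnclosingCircle(P); return np.round([x,y,2*r],4)
E
python3 - <<'E'
from h import *
for n in ('top','side'):
    D=np.load(n+'0.npz');p,d=D['p'],D['d'];W=world(n,d)
    for k,z in [('orange',.01),('yellow',.028),('green',.01),('blue',.004)]:
        for s,c,cnt in blobs(p,*RG[k]): print(n,k,s,c,ringc(n,cnt,z))
    m=(W[...,2]>.042)&(abs(W[...,0]-.53)<.12)&(abs(W[...,1]-.03)<.09)&(d>0)
    print('bolt',n,np.argwhere(m)[:,::-1].tolist()[:40],W[m].round(3).tolist()[:15])
    if n=='top':
        m=(W[...,2]>.025)&(W[...,2]<.05)&(abs(W[...,0]-.53)<.2)&(abs(W[...,1]-.03)<.15)&(d>0)
        Q=W[m][:,:2].astype(np.float32); print(m.sum(),cv2.minAreaRect(Q),cv2.boxPoints(cv2.minAreaRect(Q)))
    cr=p[165:235,200:290] if n=='top' else p[180:235,185:290]
    cv2.imwrite(f'pics/{n}crop.png',cv2.resize(cr[:,:,::-1],None,fx=7,fy=7,interpolation=cv2.INTER_CUBIC))
E
```

```text
top orange [350, 222, 18, 18, 140] [358.2 229.4] [ 0.4405 -0.3357  0.0564]
top yellow [282, 77, 20, 11, 32] [291.7  82.1] [ 0.9162 -0.1121  0.0687]
top yellow [132, 169, 20, 20, 278] [141.2 178.1] [0.5614 0.3433 0.0636]
top green [136, 218, 15, 14, 130] [143.3 224.4] [0.4207 0.3253 0.0449]
top green [165, 224, 19, 19, 229] [174.  232.9] [0.4009 0.2274 0.0603]
top green [125, 249, 20, 20, 246] [134.4 258.2] [0.3164 0.3407 0.0619]
top blue [112, 76, 38, 19, 206] [131.3  86.7] [0.8789 0.4305 0.1292]
top blue [335, 114, 10, 35, 68] [339.1 129.5] [ 0.7639 -0.2773  0.1208]
top blue [358, 178, 14, 14, 138] [364.2 184.5] [ 0.5883 -0.3582  0.0464]
top blue [483, 197, 29, 38, 555] [499.1 213.6] [ 0.5066 -0.8085  0.134 ]
top blue [460, 244, 36, 31, 670] [477.7 258.8] [ 0.369  -0.7253  0.1235]
bolt top [[240, 189], [241, 189], [242, 189], [240, 190], [241, 190], [242, 190], [240, 191], [241, 191]] [[0.538, 0.033, 0.06], [0.539, 0.03, 0.058], [0.539, 0.027, 0.059], [0.535, 0.032, 0.06], [0.535, 0.029, 0.06], [0.537, 0.027, 0.054], [0.534, 0.033, 0.049], [0.534, 0.03, 0.051]]
456 ((0.5705077052116
[... 798 characters left out ...]
 131, 16, 76, 664] [506.  169.5] [-0.3346 -0.6454  0.8095]
side blue [265, 160, 9, 6, 33] [269.1 163. ] [ 0.5867 -0.3665  0.0537]
side blue [58, 253, 28, 34, 252] [ 69.1 268. ] [0.8825 0.4287 0.1324]
side blue [504, 365, 8, 19, 93] [508.5 376.6] [-0.1071  0.4172  0.0486]
bolt side [[246, 197], [247, 197], [246, 198], [247, 198], [246, 199], [247, 199], [246, 200], [247, 200], [246, 201], [247, 201], [246, 202], [247, 202]] [[0.537, 0.033, 0.06], [0.534, 0.032, 0.06], [0.538, 0.032, 0.055], [0.535, 0.031, 0.055], [0.537, 0.033, 0.053], [0.535, 0.03, 0.052], [0.538, 0.031, 0.048], [0.535, 0.031, 0.048], [0.538, 0.033, 0.045], [0.535, 0.032, 0.046], [0.538, 0.034, 0.042], [0.534, 0.035, 0.043]]
```

View pics/topcrop.png

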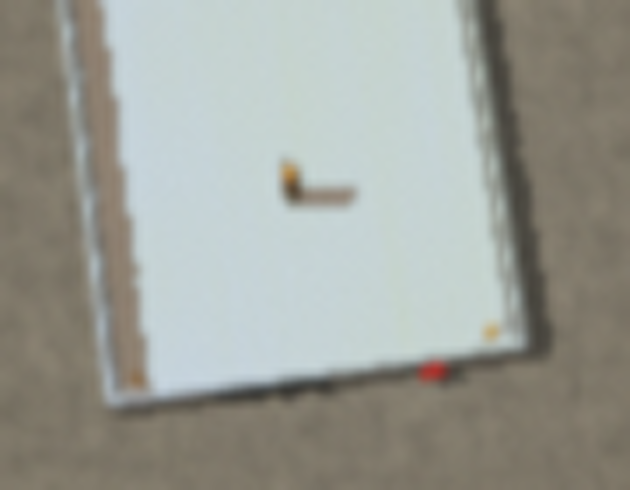

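View pics/sidecrop.png

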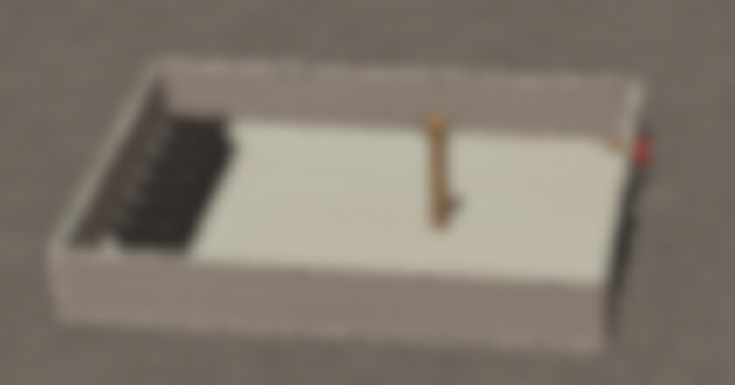

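```bash
python3 - <<'E'
from h import *
for n in ('top','side'):
    D=np.load(n+'0.npz');p,d=D['p'],D['d'];W=world(n,d)
    for k,c,z0,z1,r in [('or',(.440,-.335),.005,.02,.04),('tr',(.56,.343),.02,.04,.05),('gr',(.4207,.3253),.005,.02,.034),('bl',(.588,-.358),.012,.03,.025),('blflange',(.588,-.358),.002,.03,.035)]:
        m=(d>0)&(W[...,2]>z0)&(W[...,2]<z1)&(np.hypot(W[...,0]-c[0],W[...,1]-c[1])<r)
        Q=W[m]
        if len(Q)>5:
            (x,y),rr=cv2.minEnclosingCircle(Q[:,:2].astype(np.float32)); print(n,k,m.sum(),Q.mean(0).round(4),np.median(Q[:,2]).round(4),'circ',round(x,4),round(y,4),round(2*rr,4))
    f=(abs(W[...,0]-.5)<.03)&(abs(W[...,1]-.2)<.03);print('bench z',np.median(W[f][:,2]),W[f][:,2].std())
E
```

```text
top or 255 [ 0.4405 -0.3343  0.0109] 0.011 circ 0.4359 -0.3318 0.0706
top tr 285 [0.5608 0.3439 0.0279] 0.0282 circ 0.5619 0.3446 0.0648
top gr 142 [0.4217 0.3265 0.0101] 0.0101 circ 0.4198 0.3304 0.0549
top bl 54 [ 0.5862 -0.3565  0.0206] 0.0213 circ 0.5862 -0.3564 0.0288
top blflange 235 [ 0.5866 -0.3552  0.0086] 0.0054 circ 0.588 -0.358 0.0699
bench z 0.000478166274904132 0.0019793767756621228
side or 77 [ 0.4378 -0.3316  0.0091] 0.0091 circ 0.4364 -0.3325 0.0653
side tr 338 [0.5583 0.3485 0.0271] 0.0278 circ 0.5592 0.3441 0.0645
side gr 170 [0.4188 0.3284 0.0095] 0.0097 circ 0.4179 0.3264 0.0485
side bl 25 [ 0.5845 -0.3549  0.018 ] 0.0176 circ 0.5878 -0.3549 0.0335
side blflange 68 [ 0.5838 -0.3525  0.0097] 0.0068 circ 0.5872 -0.3586 0.0624
bench z 4.322525082461222e-05 0.0011697961408250715
```

```bash
cat >> h.py <<'E'
from scipy.spatial.transform import Rotation as Ro
def go(x,y,z):
    s=ctrl.sense(); R=Ro.from_quat(s['tool_rot'])
    print('t',round(s['time'],2),'pos',s['position'].round(4),'yaw',np.degrees(np.arctan2(*R.as_matrix()[[1,0],0])).round(1),'zax',R.as_matrix()[:,2].round(4),'F',s['wrist_force'].round(1),'open',round(s['opening'],3),'gf',s['grip_force'])
    print('shift cm',(R.inv().apply(np.array([x,y,z])-s['position'])*100).round(2))
E
python3 -c "
from h import *
go(.44,-.334,.1)"
```

```text
t 0.5 pos [ 0.208  -0.6158  0.2146] yaw 18.7 zax [-0.e+00  1.e-04 -1.e+00] F [0.6 0.2 0.1] open 0.999 gf 0.0
shift cm [ 31.   -19.27  11.46]
```

servo_tool(targets="3.1 -1.93 1.1 0;3.1 -1.93 1.1 0;3.1 -1.93 1.1 0;3.1 -1.93 1.1 0;3.1 -1.93 1.1 0", claw=0, grip_force=15)

```text
time: 1.0
position: [0.3247, -0.4737, 0.1594]
tool_rot: [0.987, 0.162, 0.0, 0.0]
wrist_force: [0.6, -0.5, -0.2]
opening: 1.002
grip_force: 0.0
```

servo_tool(targets="3.1 -1.93 1.1 0;3.1 -1.93 1.1 0;3.1 -1.93 1.1 0;3.1 -1.93 1.1 0;3.1 -1.93 1.1 0")

```text
time: 1.5
position: [0.4408, -0.3326, 0.1046]
tool_rot: [0.987, 0.162, 0.0, 0.0]
wrist_force: [-0.3, 0.2, -0.1]
opening: 0.995
grip_force: 0.0
```

servo_tool(targets="0 0 0 0;0 0 0 0;0 0 0 0")

```text
time: 1.8
position: [0.4398, -0.3347, 0.1053]
tool_rot: [0.987, 0.162, 0.0, 0.001]
wrist_force: [-0.5, -0.5, 0.4]
opening: 1.001
grip_force: 0.0
```

```bash
python3 -c "
from h import *
go(.44,-.334,.003)"
```

```text
t 1.8 pos [ 0.4398 -0.3347  0.1053] yaw 18.6 zax [ 6.0e-04 -1.1e-03 -1.0e+00] F [-0.5 -0.5  0.4] open 1.001 gf 0.0
shift cm [ 0.04 -0.07 10.23]
```

servo_tool(targets="0 0 3 0;0 0 3 0;0 0 2.2 0;0 0 1.2 0;0 0 0.8 0")

```text
time: 2.3
position: [0.4394, -0.3346, 0.0022]
tool_rot: [0.987, 0.161, -0.0, -0.0]
wrist_force: [0.0, -0.1, -0.5]
opening: 1.0
grip_force: 0.0
```

servo_tool(targets="0 0 0 0;0 0 0 0;0 0 0 0;0 0 0 0;0 0 0 0", claw=1)

```text
time: 2.8
position: [0.4404, -0.334, 0.0034]
tool_rot: [0.987, 0.162, 0.0, 0.001]
wrist_force: [0.0, 0.5, 0.3]
opening: 0.638
grip_force: 0.1
```

servo_tool(targets="0 0 0 0;0 0 0 0;0 0 0 0")

```text
time: 3.1
position: [0.4403, -0.334, 0.0033]
tool_rot: [0.987, 0.162, 0.0, 0.0]
wrist_force: [-0.9, 1.0, 3.9]
opening: 0.607
grip_force: 15.0
```

servo_tool(targets="0 0 -1 0;0 0 -2 0;0 0 -3 0;0 0 -4 0;0 0 0 0")

```text
time: 3.6
position: [0.443, -0.3365, 0.1095]
tool_rot: [0.987, 0.162, 0.004, 0.004]
wrist_force: [0.0, -0.1, 0.2]
opening: 0.603
grip_force: 15.0
```

```bash
python3 - <<'E'
from h import *
go(.5365,.0305,.14)
T=ctrl.sense()['position']
for n in ('top','side'):
    p,d=ctrl.snapshot(n); 
    for s,c,cnt in blobs(p,*RG['orange'],8): print(n,s,c,ringc(n,cnt,T[2]+.005))
    u,v=proj(n,T)[0].astype(int); print(u,v); c=p[max(v-40,0):v+40,max(u-50,0):u+50]
    cv2.imwrite(f'pics/{n}g1.png',cv2.resize(c[:,:,::-1],None,fx=4,fy=4))
a,b=cv2.imread('pics/topg1.png'),cv2.imread('pics/sideg1.png')
h=min(a.shape[0],b.shape[0]); cv2.imwrite('pics/g1.png',np.hstack([a[:h],b[:h]]))
E
```

```text
t 3.6 pos [ 0.443  -0.3365  0.1095] yaw 18.7 zax [ 0.0084 -0.0076 -0.9999] F [ 0.  -0.1  0.2] open 0.603 gf 14.99975929968059
shift cm [ 20.62 -31.75  -3.25]
368 226
302 144
```

View pics/g1.png

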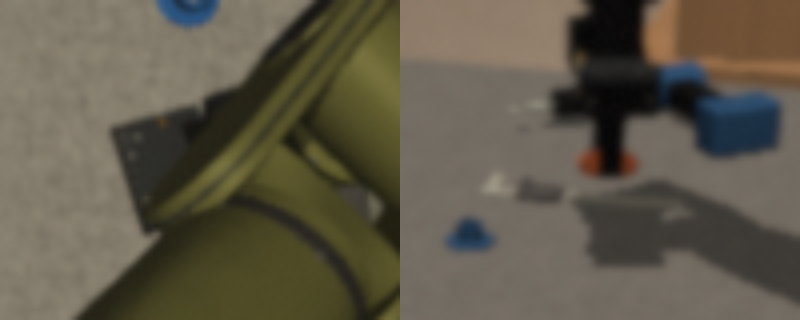

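The orange pad is gripped: in the side crop it hangs level between the fingers at about (608,160). Now I'll carry it to the bolt.

servo_tool(targets="1 -1.6 0 0;2.1 -3.2 0 0;2.1 -3.2 0 0;2.1 -3.2 0 0;2.1 -3.2 0 0")

```text
time: 4.2
position: [0.4815, -0.1652, 0.1005]
tool_rot: [0.987, 0.162, -0.002, -0.001]
wrist_force: [-0.4, -0.0, -0.2]
opening: 0.603
grip_force: 15.0
```

servo_tool(targets="2.1 -3.2 0 0;2.1 -3.2 0 0;2.1 -3.2 0 0;2.1 -3.2 0 0;2 -3.2 0 0")

```text
time: 4.7
position: [0.5289, 0.0193, 0.1005]
tool_rot: [0.987, 0.162, -0.002, -0.0]
wrist_force: [-0.4, 0.2, -0.6]
opening: 0.604
grip_force: 15.0
```

servo_tool(targets="1 -1.6 0 0;0 0 0 0;0 0 0 0;0 0 0 0")

```text
time: 5.1
position: [0.5337, 0.0352, 0.1016]
tool_rot: [0.987, 0.162, -0.001, -0.0]
wrist_force: [-0.3, -1.1, 0.3]
opening: 0.604
grip_force: 15.0
```

```bash
python3 - <<'E'
from h import *
go(.5365,.0305,.075)
T=ctrl.sense()['position']
for n in ('side',):
    p,d=ctrl.snapshot(n); W=world(n,d)
    for s,c,cnt in blobs(p,(3,120,60),(14,255,255),8): print(n,s,c,ringc(n,cnt,T[2]+.005))
    m=(d>0)&(W[...,2]>.042)&(W[...,2]<.066)&(np.hypot(W[...,0]-.536,W[...,1]-.031)<.015); print(W[m].mean(0),m.sum())
    c=p[130:240,190:300]
    cv2.imwrite(f'pics/{n}g2.png',cv2.resize(c[:,:,::-1],None,fx=5,fy=5))
E
```

```text
t 5.1 pos [0.5337 0.0352 0.1016] yaw 18.6 zax [-1.9e-03 -2.0e-04 -1.0e+00] F [-0.3 -1.1  0.3] open 0.604 gf 14.999730661511421
shift cm [0.12 0.54 2.66]
side [309, 51, 80, 75, 4042] [354.7  90.6] [ 0.3254 -1.7869  2.3049]
side [159, 170, 29, 15, 148] [174. 176.] [0.7765 0.0524 0.1121]
side [250, 180, 7, 10, 51] [253.  184.6] [0.5164 0.0314 0.0617]
side [239, 182, 5, 7, 26] [240.9 185. ] [0.546  0.0442 0.0424]
[0.53591916 0.03241973 0.05157375] 11
```

View pics/sideg2.png

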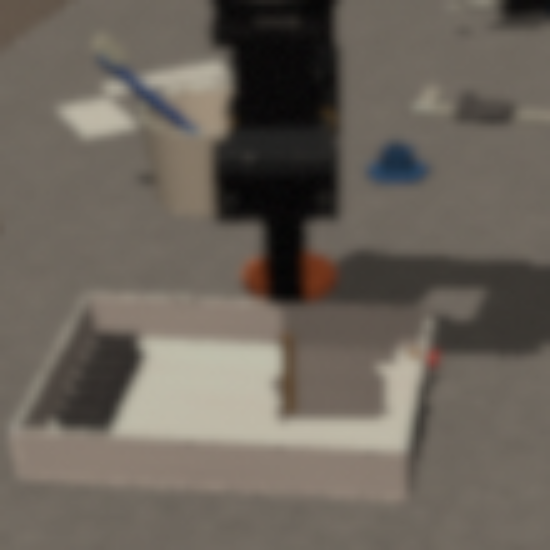

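servo_tool(targets="0.1 0.5 0 0;0 0 1 0;0 0 2 0;0 0 2 0;0 0 1.5 0")

```text
time: 5.65
position: [0.5362, 0.0311, 0.0357]
tool_rot: [0.987, 0.162, -0.001, -0.0]
wrist_force: [-0.3, 0.7, -0.3]
opening: 0.61
grip_force: 15.0
```

servo_tool(targets="0 0 1.2 0;0 0 1 0;0 0 0.6 0;0 0 0 0;0 0 0 0")

```text
time: 6.15
position: [0.5376, 0.0316, 0.0101]
tool_rot: [0.987, 0.162, 0.0, 0.0]
wrist_force: [0.3, 0.2, -0.2]
opening: 0.603
grip_force: 15.0
```

```bash
python3 -c "
from h import *
go(.5365,.0305,.007)"
```

```text
t 6.15 pos [0.5376 0.0316 0.0101] yaw 18.7 zax [ 9.e-04 -0.e+00 -1.e+00] F [ 0.3  0.2 -0.2] open 0.603 gf 14.999844850972295
shift cm [-0.14  0.07  0.31]
```

servo_tool(targets="-0.1 0.1 0.1 0;0 0 0.2 0;0 0 0 0")

```text
time: 6.45
position: [0.5365, 0.0303, 0.0068]
tool_rot: [0.987, 0.162, 0.0, 0.0]
wrist_force: [-0.5, -0.2, 0.1]
opening: 0.604
grip_force: 15.0
```

servo_tool(targets="0 0 0 0;0 0 0 0;0 0 0 0;0 0 0 0", claw=0.15)

```text
time: 6.85
position: [0.5366, 0.0303, 0.0068]
tool_rot: [0.987, 0.162, 0.0, 0.0]
wrist_force: [-0.3, 0.6, 0.0]
opening: 0.834
grip_force: 0.0
```

servo_tool(targets="0 0 -1 0;0 0 -2 0;0 0 -3 0;0 0 -4 0;0 0 -4.5 0")

```text
time: 7.35
position: [0.5355, 0.0304, 0.1527]
tool_rot: [0.987, 0.162, -0.001, -0.0]
wrist_force: [0.5, 0.9, -1.0]
opening: 0.85
grip_force: 0.0
```

```bash
python3 - <<'E'
from h import *
go(.560,.3445,.12)
for n in ('side','top'):
    p,d=ctrl.snapshot(n)
    for s,c,cnt in blobs(p,(3,150,60),(14,255,255),15):
        if n=='side' or s[4]<600: print(n,s,c,ringc(n,cnt,.013))
E
```

```text
t 7.35 pos [0.5355 0.0304 0.1527] yaw 18.7 zax [-1.9e-03  1.0e-04 -1.0e+00] F [ 0.5  0.9 -1. ] open 0.85 gf 0.0
shift cm [ 12.38 -28.97   3.27]
side [241, 206, 16, 10, 116] [248.2 210.4] [0.5299 0.0345 0.0568]
top [292, 96, 13, 7, 18] [297.7  98.7] [ 0.8636 -0.1369  0.0448]
```

servo_tool(targets="1.55 -3.62 0 0;1.55 -3.62 0 0;1.55 -3.62 0 0;1.55 -3.62 0 0;1.55 -3.62 0 0", claw=0, grip_force=30)

```text
time: 7.95
position: [0.5518, 0.2281, 0.1518]
tool_rot: [0.987, 0.162, 0.0, 0.0]
wrist_force: [0.2, 0.2, 1.3]
opening: 1.002
grip_force: 0.0
```

servo_tool(targets="1.55 -3.62 1 0;1.55 -3.62 1 0;1.55 -3.62 1 0;0 0 0 0;0 0 0 0")

```text
time: 8.45
position: [0.5607, 0.3447, 0.121]
tool_rot: [0.987, 0.163, -0.001, 0.0]
wrist_force: [0.1, 0.3, -0.1]
opening: 1.003
grip_force: 0.0
```

```bash
python3 - <<'E'
from h import *
go(.560,.3445,.012)
n='top'
p,d=ctrl.snapshot(n);W=world(n,d)
for s,c,cnt in blobs(p,(3,150,60),(14,255,255),15): print(n,s,c,ringc(n,cnt,.013))
m=(d>0)&(W[...,2]>.008)&(W[...,2]<.02)&(np.hypot(W[...,0]-.536,W[...,1]-.031)<.045);print(m.sum(),W[m].mean(0))
c=p[140:240,190:290]; cv2.imwrite('pics/t3.png',cv2.resize(c[:,:,::-1],None,fx=5,fy=5))
E
```

```text
t 8.45 pos [0.5607 0.3447 0.121 ] yaw 18.8 zax [-0.0012 -0.001  -1.    ] F [ 0.1  0.3 -0.1] open 1.003 gf 0.0
shift cm [-6.00e-02 -1.00e-02  1.09e+01]
top [287, 93, 14, 8, 16] [293.6  96.6] [ 0.8716 -0.1217  0.0496]
top [233, 185, 18, 17, 53] [243.9 193.8] [0.535  0.0286 0.0548]
238 [0.53459722 0.02944912 0.01321906]
```

View pics/t3.png

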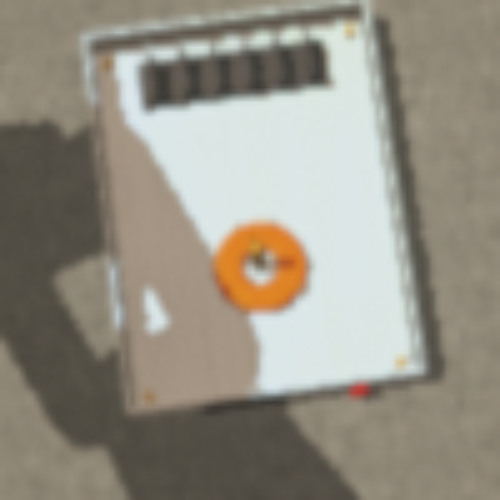

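The orange pad lies flat around the bolt at crop (260,265). Now the transformer.

servo_tool(targets="0 0 3 0;0 0 3 0;0 0 3 0;0 0 1.6 0;0 0 1.1 0")

```text
time: 9.0
position: [0.5611, 0.343, 0.0037]
tool_rot: [0.987, 0.161, -0.001, 0.0]
wrist_force: [-0.1, -0.3, -0.3]
opening: 0.999
grip_force: 0.0
```

servo_tool(targets="0 0 0 0;0 0 0 0;0 0 0 0;0 0 0 0;0 0 0 0", claw=1)

```text
time: 9.5
position: [0.562, 0.3451, 0.006]
tool_rot: [0.987, 0.162, 0.001, -0.001]
wrist_force: [-0.2, 0.3, 2.6]
opening: 0.653
grip_force: 30.0
```

servo_tool(targets="0 0 0 0;0 0 0 0;0 0 0 0")

```text
time: 9.8
position: [0.562, 0.3451, 0.006]
tool_rot: [0.987, 0.162, 0.001, -0.001]
wrist_force: [-2.3, 0.6, 6.1]
opening: 0.65
grip_force: 30.0
```

servo_tool(targets="0 0 -1 0;0 0 -2 0;0 0 -3 0;0 0 -4 0;0 0 -1 0")

```text
time: 10.3
position: [0.5636, 0.3453, 0.1195]
tool_rot: [0.987, 0.162, 0.004, -0.001]
wrist_force: [0.5, -0.1, -1.2]
opening: 0.652
grip_force: 30.0
```

```bash
python3 - <<'E'
from h import *
T=ctrl.sense()['position']
go(.5365,.0305,T[2])
n='side'
p,d=ctrl.snapshot(n);W=world(n,d)
m=(cv2.inRange(cv2.cvtColor(p,cv2.COLOR_RGB2HSV),(18,120,60),(34,255,255))>0)&(d>0)&(np.linalg.norm(W-T,axis=2)<.08)
Q=W[m]; print(m.sum(),Q.min(0),Q.max(0),Q.mean(0))
E
```

```text
t 10.3 pos [0.5636 0.3453 0.1195] yaw 18.7 zax [ 0.0067  0.0029 -1.    ] F [ 0.5 -0.1 -1.2] open 0.652 gf 29.99842329416424
shift cm [-12.64  28.96  -0.11]
149 [0.53100687 0.32290151 0.11745711] [0.58879523 0.38663887 0.16921209] [0.55369163 0.35456537 0.13843882]
```

servo_tool(targets="-0.8 1.8 0 0;-1.5 3.4 0 0;-1.5 3.4 0 0;-1.5 3.4 0 0;-1.5 3.4 0 0")

```text
time: 10.85
position: [0.5434, 0.1739, 0.111]
tool_rot: [0.987, 0.162, -0.003, 0.0]
wrist_force: [1.3, 0.3, -3.3]
opening: 0.651
grip_force: 30.0
```

servo_tool(targets="-1.5 3.4 0 0;-1.5 3.4 0 0;-1.5 3.4 0 0;-0.8 2 0 0;-0.5 1.4 0 0")

```text
time: 11.35
position: [0.5321, 0.0271, 0.1115]
tool_rot: [0.987, 0.161, -0.003, -0.0]
wrist_force: [0.0, -0.4, -2.8]
opening: 0.653
grip_force: 30.0
```

servo_tool(targets="0 0 0 0;0 0 0 0;0 0 0 0")

```text
time: 11.65
position: [0.5344, 0.0301, 0.1141]
tool_rot: [0.987, 0.163, -0.0, -0.0]
wrist_force: [0.6, 0.3, -2.9]
opening: 0.651
grip_force: 30.0
```

```bash
python3 - <<'E'
from h import *
go(.5365,.0305,.018)
n='side'
p,d=ctrl.snapshot(n)
c=p[130:230,190:300]; cv2.imwrite('pics/s4.png',cv2.resize(c[:,:,::-1],None,fx=5,fy=5))
E
```

```text
t 11.65 pos [0.5344 0.0301 0.1141] yaw 18.7 zax [-1.e-03  4.e-04 -1.e+00] F [ 0.6  0.3 -2.9] open 0.651 gf 29.99827821739018
shift cm [0.22 0.04 9.61]
```

View pics/s4.png

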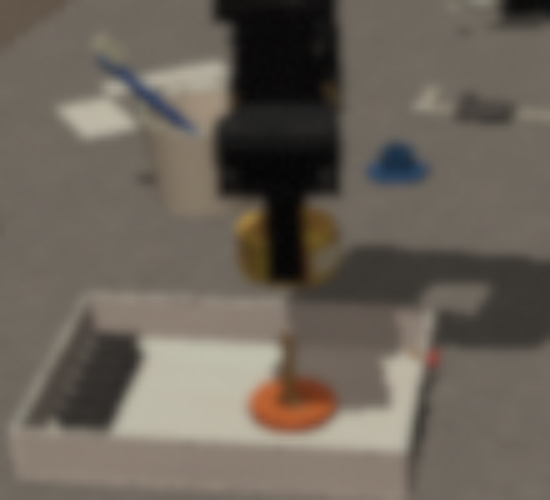

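servo_tool(targets="0.1 0 1 0;0 0 2 0;0 0 2 0;0 0 1.5 0;0 0 1 0")

```text
time: 12.2
position: [0.5347, 0.0301, 0.0377]
tool_rot: [0.987, 0.163, -0.001, -0.0]
wrist_force: [-0.5, -0.4, -2.7]
opening: 0.65
grip_force: 30.0
```

servo_tool(targets="0 0 1 0;0 0 0.5 0;0 0 0.2 0;0 0 0 0;0 0 0 0")

```text
time: 12.7
position: [0.5363, 0.0295, 0.0234]
tool_rot: [0.987, 0.162, 0.001, 0.0]
wrist_force: [-0.3, -0.6, -2.4]
opening: 0.654
grip_force: 30.0
```

```bash
python3 -c "
from h import *
go(.5365,.0305,.0195)"
```

```text
t 12.7 pos [0.5363 0.0295 0.0234] yaw 18.7 zax [ 1.3e-03 -1.0e-04 -1.0e+00] F [-0.3 -0.6 -2.4] open 0.654 gf 29.998273705132306
shift cm [ 0.05 -0.08  0.39]
```

servo_tool(targets="0 0 0.2 0;0 0 0.1 0;0 0 0.1 0;0 0 0 0;0 0 0 0")

```text
time: 13.2
position: [0.5358, 0.0296, 0.019]
tool_rot: [0.987, 0.162, 0.0, 0.0]
wrist_force: [-0.6, 0.6, 0.3]
opening: 0.649
grip_force: 30.0
```

servo_tool(targets="0 0 0.1 0;0 0 0 0;0 0 0 0")

```text
time: 13.5
position: [0.5358, 0.0296, 0.0189]
tool_rot: [0.987, 0.162, -0.0, -0.0]
wrist_force: [-3.7, -1.5, 7.0]
opening: 0.651
grip_force: 30.0
```

Contact is confirmed by the vertical force. I'll release.

servo_tool(targets="0 0 0 0;0 0 0 0;0 0 0 0;0 0 0 0", claw=0.1)

```text
time: 13.9
position: [0.5357, 0.0296, 0.0176]
tool_rot: [0.987, 0.162, 0.0, -0.0]
wrist_force: [0.0, -0.3, 0.5]
opening: 0.888
grip_force: 0.0
```

servo_tool(targets="0 0 -1 0;0 0 -2 0;0 0 -3 0;0 0 -4 0;0 0 -3 0", grip_force=15)

```text
time: 14.4
position: [0.5364, 0.0296, 0.1508]
tool_rot: [0.987, 0.162, 0.001, 0.0]
wrist_force: [1.3, 0.0, -0.1]
opening: 0.894
grip_force: 0.0
```

```bash
python3 -c "
from h import *
go(.4205,.3265,.12)"
```

```text
t 14.4 pos [0.5364 0.0296 0.1508] yaw 18.7 zax [ 2.7e-03 -1.0e-04 -1.0e+00] F [ 1.3  0.  -0.1] open 0.894 gf 0.0
shift cm [ -1.48 -31.84   3.04]
```

servo_tool(targets="-0.15 -3.2 0 0;-0.15 -3.2 0 0;-0.15 -3.2 0 0;-0.15 -3.2 0 0;-0.15 -3.2 0 0", claw=0.25)

```text
time: 14.9
position: [0.477, 0.1799, 0.1486]
tool_rot: [0.987, 0.162, 0.001, -0.0]
wrist_force: [0.3, 1.1, -0.5]
opening: 0.75
grip_force: 0.0
```

servo_tool(targets="-0.15 -3.2 1 0;-0.15 -3.2 1 0;-0.15 -3.2 1 0;-0.15 -3.2 0 0;-0.15 -3 0 0")

```text
time: 15.4
position: [0.4189, 0.3273, 0.1179]
tool_rot: [0.987, 0.162, 0.0, -0.0]
wrist_force: [-0.3, -0.5, 0.7]
opening: 0.749
grip_force: 0.0
```

servo_tool(targets="0 0 0 0;0 0 0 0")

```text
time: 15.6
position: [0.4196, 0.3264, 0.1182]
tool_rot: [0.987, 0.163, 0.0, 0.0]
wrist_force: [-0.2, -0.4, -0.6]
opening: 0.75
grip_force: 0.0
```

```bash
python3 - <<'E'
from h import *
go(.4205,.3265,.003)
n='top'
p,d=ctrl.snapshot(n);W=world(n,d)
for s,c,cnt in blobs(p,*RG['yellow'],15): print(n,s,c,ringc(n,cnt,.041))
m=(d>0)&(W[...,2]>.034)&(W[...,2]<.05)&(np.hypot(W[...,0]-.536,W[...,1]-.031)<.045);print(m.sum(),W[m].mean(0))
c=p[140:290,100:300]; cv2.imwrite('pics/t5.png',cv2.resize(c[:,:,::-1],None,fx=4,fy=4))
E
```

```text
t 15.6 pos [0.4196 0.3264 0.1182] yaw 18.8 zax [ 6.e-04 -2.e-04 -1.e+00] F [-0.2 -0.4 -0.6] open 0.75 gf 0.0
shift cm [8.000e-02 1.000e-02 1.152e+01]
top [285, 78, 9, 7, 19] [289.1  81.2] [ 0.9119 -0.101   0.0313]
top [295, 83, 15, 10, 43] [301.3  87.7] [ 0.8914 -0.1457  0.0514]
top [233, 182, 19, 20, 259] [241.8 191.4] [0.5354 0.0275 0.0599]
282 [0.53524213 0.02861568 0.04151289]
```

View pics/t5.png

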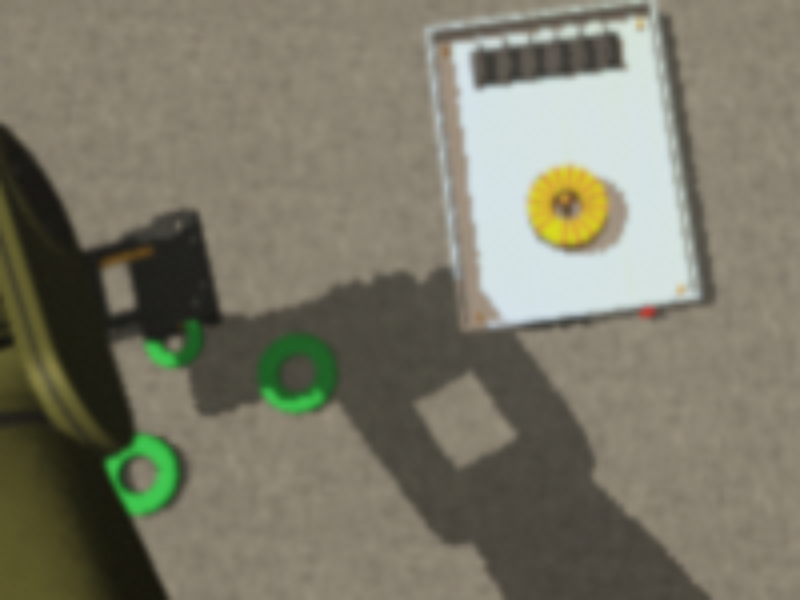

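The transformer is flat around the bolt at crop (567,205), with its top 41 mm above the bench. Now the small green pad.

servo_tool(targets="0.1 0 3 0;0 0 3 0;0 0 3 0;0 0 1.6 0;0 0 0.9 0")

```text
time: 16.15
position: [0.4201, 0.3246, 0.0009]
tool_rot: [0.987, 0.161, -0.001, 0.001]
wrist_force: [-0.2, -0.6, 0.4]
opening: 0.75
grip_force: 0.0
```

servo_tool(targets="0 0 0 0;0 0 0 0;0 0 0 0;0 0 0 0;0 0 0 0", claw=1)

```text
time: 16.65
position: [0.4215, 0.3268, 0.0039]
tool_rot: [0.987, 0.162, 0.001, -0.0]
wrist_force: [-0.7, -0.2, 4.2]
opening: 0.482
grip_force: 15.0
```

servo_tool(targets="0 0 0 0;0 0 0 0;0 0 0 0")

```text
time: 16.95
position: [0.4215, 0.3268, 0.0038]
tool_rot: [0.987, 0.162, 0.001, -0.0]
wrist_force: [0.2, -0.7, 6.2]
opening: 0.479
grip_force: 15.0
```

servo_tool(targets="0 0 -1 0;0 0 -2 0;0 0 -3 0;0 0 -4 0;0 0 -2 0")

```text
time: 17.45
position: [0.4217, 0.3273, 0.1264]
tool_rot: [0.987, 0.162, 0.002, -0.001]
wrist_force: [0.1, -0.3, -0.4]
opening: 0.48
grip_force: 15.0
```

```bash
python3 - <<'E'
from h import *
T=ctrl.sense()['position']
go(.5365,.0305,T[2])
n='side'
p,d=ctrl.snapshot(n);W=world(n,d)
m=(cv2.inRange(cv2.cvtColor(p,cv2.COLOR_RGB2HSV),(45,100,40),(80,255,255))>0)&(d>0)&(np.linalg.norm(W-T,axis=2)<.06)
Q=W[m]; print(m.sum(),Q.min(0),Q.max(0),Q.mean(0))
E
```

```text
t 17.45 pos [0.4217 0.3273 0.1264] yaw 18.7 zax [ 0.0037  0.0026 -1.    ] F [ 0.1 -0.3 -0.4] open 0.48 gf 14.99978277948685
shift cm [ 1.380e+00  3.179e+01 -3.000e-02]
61 [0.39773928 0.31053933 0.12405183] [0.4362522  0.35918635 0.15674348] [0.40924011 0.33288877 0.13348568]
```

servo_tool(targets="0.1 1.6 0 0;0.14 3.2 0 0;0.14 3.2 0 0;0.14 3.2 0 0;0.14 3.2 0 0")

```text
time: 18.0
position: [0.4724, 0.1909, 0.1216]
tool_rot: [0.987, 0.162, -0.001, -0.0]
wrist_force: [1.5, 0.6, -0.6]
opening: 0.479
grip_force: 15.0
```

servo_tool(targets="0.14 3.2 0 0;0.14 3.2 0 0;0.14 3.2 0 0;0.14 3.2 0 0;0.14 3.2 0 0")

```text
time: 18.5
position: [0.5303, 0.0416, 0.1216]
tool_rot: [0.987, 0.162, -0.001, -0.0]
wrist_force: [0.2, 0.3, -0.1]
opening: 0.477
grip_force: 15.0
```

servo_tool(targets="0 1.4 0 0;0 0 0 0;0 0 0 0;0 0 0 0")

```text
time: 18.9
position: [0.5347, 0.0306, 0.1223]
tool_rot: [0.987, 0.163, -0.0, -0.0]
wrist_force: [0.5, 0.8, -0.6]
opening: 0.48
grip_force: 15.0
```

```bash
python3 - <<'E'
from h import *
go(.5365,.0305,.046)
n='side'
p,d=ctrl.snapshot(n)
c=p[130:230,190:300]; cv2.imwrite('pics/s6.png',cv2.resize(c[:,:,::-1],None,fx=5,fy=5))
E
```

```text
t 18.9 pos [0.5347 0.0306 0.1223] yaw 18.7 zax [-8.e-04  4.e-04 -1.e+00] F [ 0.5  0.8 -0.6] open 0.48 gf 14.999964568996802
shift cm [0.17 0.07 7.63]
```

View pics/s6.png

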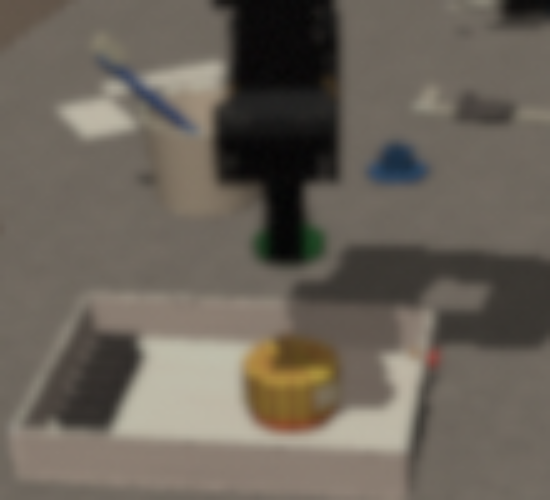

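servo_tool(targets="0.1 0 1 0;0 0 2 0;0 0 2 0;0 0 1.2 0;0 0 0.6 0")

```text
time: 19.45
position: [0.535, 0.0303, 0.0527]
tool_rot: [0.987, 0.163, -0.001, -0.0]
wrist_force: [0.3, 0.4, 0.5]
opening: 0.477
grip_force: 15.0
```

servo_tool(targets="0 0 0.3 0;0 0 0 0;0 0 0 0;0 0 0 0")

```text
time: 19.85
position: [0.537, 0.0298, 0.0526]
tool_rot: [0.987, 0.162, 0.001, 0.0]
wrist_force: [0.5, -1.3, -0.4]
opening: 0.479
grip_force: 15.0
```

```bash
python3 -c "
from h import *
go(.5365,.0305,.045)"
```

```text
t 19.85 pos [0.537  0.0298 0.0526] yaw 18.7 zax [ 1.7e-03 -1.0e-04 -1.0e+00] F [ 0.5 -1.3 -0.4] open 0.479 gf 14.99989335774444
shift cm [-0.02 -0.08  0.76]
```

servo_tool(targets="0 0 0.3 0;0 0 0.3 0;0 0 0.1 0;0 0 0 0;0 0 0 0")

```text
time: 20.35
position: [0.5362, 0.0298, 0.0449]
tool_rot: [0.987, 0.162, -0.0, 0.0]
wrist_force: [-2.2, -0.0, 3.4]
opening: 0.479
grip_force: 15.0
```

servo_tool(targets="0 0 0 0;0 0 0 0;0 0 0 0;0 0 0 0", claw=0.3)

```text
time: 20.75
position: [0.5361, 0.0298, 0.0444]
tool_rot: [0.987, 0.162, -0.0, -0.0]
wrist_force: [0.7, 0.0, -0.0]
opening: 0.689
grip_force: 0.0
```

servo_tool(targets="0 0 -1 0;0 0 -2 0;0 0 -3 0;0 0 -3 0;0 0 -2 0")

```text
time: 21.25
position: [0.5373, 0.0298, 0.1581]
tool_rot: [0.987, 0.162, 0.002, 0.0]
wrist_force: [0.7, 0.3, 0.2]
opening: 0.699
grip_force: 0.0
```

```bash
python3 -c "
from h import *
go(.5865,-.3565,.13)"
```

```text
t 21.25 pos [0.5373 0.0298 0.1581] yaw 18.7 zax [ 3.8e-03 -1.0e-04 -1.0e+00] F [0.7 0.3 0.2] open 0.699 gf 0.0
shift cm [-7.72 38.17  2.83]
```

servo_tool(targets="-0.77 3.8 0 0;-0.77 3.8 0 0;-0.77 3.8 0 0;-0.77 3.8 0 0;-0.77 3.8 0 0", claw=0.4)

```text
time: 21.75
position: [0.5608, -0.1641, 0.1557]
tool_rot: [0.987, 0.162, 0.001, 0.0]
wrist_force: [0.8, 0.2, 0.2]
opening: 0.6
grip_force: 0.0
```

servo_tool(targets="-0.77 3.8 0.8 0;-0.77 3.8 0.8 0;-0.77 3.8 0.8 0;-0.77 3.8 0 0;-0.77 3.8 0 0")

```text
time: 22.25
position: [0.5848, -0.3564, 0.1309]
tool_rot: [0.987, 0.162, -0.0, -0.0]
wrist_force: [0.9, -0.0, 0.5]
opening: 0.598
grip_force: 0.0
```

servo_tool(targets="0 0 0 0;0 0 0 0;0 0 0 0")

```text
time: 22.55
position: [0.5849, -0.3539, 0.1309]
tool_rot: [0.987, 0.162, -0.0, -0.0]
wrist_force: [-0.2, 0.3, -0.3]
opening: 0.599
grip_force: 0.0
```

```bash
python3 - <<'E'
from h import *
go(.5865,-.3565,.008)
for n in ('top','side'):
    p,d=ctrl.snapshot(n);W=world(n,d)
    for s,c,cnt in blobs(p,*RG['green'],15): print(n,s,c,ringc(n,cnt,.051))
    m=(d>0)&(W[...,2]>.046)&(W[...,2]<.058)&(np.hypot(W[...,0]-.536,W[...,1]-.031)<.04);print(m.sum(),W[m].mean(0))
    if n=='top': c=p[140:240,190:390]; cv2.imwrite('pics/t7.png',cv2.resize(c[:,:,::-1],None,fx=4,fy=4))
E
```

```text
t 22.55 pos [ 0.5849 -0.3539  0.1309] yaw 18.7 zax [-1.e-04  4.e-04 -1.e+00] F [-0.2  0.3 -0.3] open 0.599 gf 0.0
shift cm [ 0.07  0.3  12.29]
top [235, 184, 14, 14, 117] [241.7 190.6] [0.5353 0.0281 0.0425]
top [165, 224, 19, 19, 230] [174.  232.9] [0.3979 0.2183 0.058 ]
top [125, 249, 20, 20, 245] [134.4 258.2] [0.3165 0.3273 0.0596]
146 [0.53452172 0.02938489 0.05119505]
side [242, 198, 13, 6, 49] [248.2 200.8] [0.5303 0.037  0.0401]
side [260, 248, 21, 16, 201] [270.  255.5] [0.3827 0.2802 0.0599]
side [278, 282, 24, 19, 295] [289.9 291.1] [0.305  0.3849 0.0587]
88 [0.53263908 0.03179361 0.0501709 ]
```

View pics/t7.png

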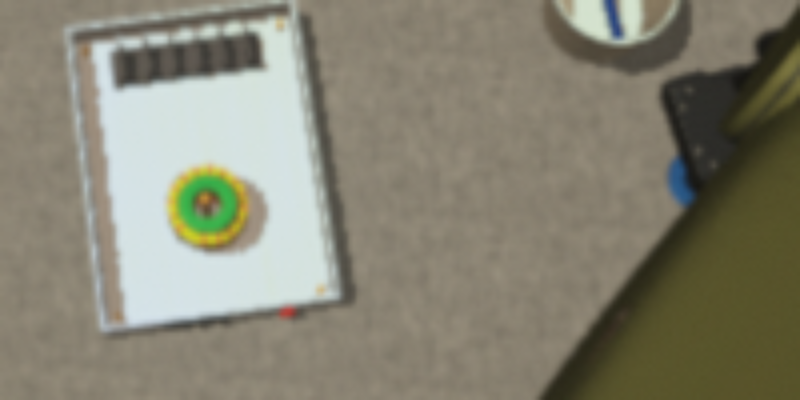

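The green pad sits centred on the transformer at crop (207,204). Now the clamp plate.

servo_tool(targets="0.1 0.3 3 0;0 0 3 0;0 0 3 0;0 0 2.2 0;0 0 1.1 0")

```text
time: 23.15
position: [0.5855, -0.3552, 0.005]
tool_rot: [0.987, 0.163, -0.001, -0.002]
wrist_force: [0.5, 0.0, -0.5]
opening: 0.6
grip_force: 0.0
```

servo_tool(targets="0 0 0 0;0 0 0 0;0 0 0 0;0 0 0 0;0 0 0 0", claw=1)

```text
time: 23.65
position: [0.5877, -0.3579, 0.0093]
tool_rot: [0.987, 0.162, 0.001, 0.001]
wrist_force: [-0.4, -0.4, 2.9]
opening: 0.286
grip_force: 15.0
```

servo_tool(targets="0 0 0 0;0 0 0 0;0 0 0 0")

```text
time: 23.95
position: [0.5876, -0.3579, 0.0093]
tool_rot: [0.987, 0.162, 0.001, 0.001]
wrist_force: [0.3, 0.8, 5.8]
opening: 0.286
grip_force: 15.0
```

servo_tool(targets="0 0 -1 0;0 0 -2 0;0 0 -3 0;0 0 -4 0;0 0 -3 0")

```text
time: 24.45
position: [0.587, -0.3576, 0.1401]
tool_rot: [0.987, 0.162, 0.0, 0.001]
wrist_force: [-0.1, 0.4, -0.6]
opening: 0.285
grip_force: 15.0
```

```bash
python3 -c "
from h import *
go(.5365,.0305,.14)"
```

```text
t 24.45 pos [ 0.587  -0.3576  0.1401] yaw 18.7 zax [ 1.1e-03 -9.0e-04 -1.0e+00] F [-0.1  0.4 -0.6] open 0.285 gf 14.999845493584871
shift cm [ 7.630e+00 -3.839e+01 -3.000e-02]
```

servo_tool(targets="0.4 -2 0 0;0.72 -3.6 0 0;0.72 -3.6 0 0;0.72 -3.6 0 0;0.72 -3.6 0 0")

```text
time: 24.95
position: [0.5647, -0.1902, 0.1376]
tool_rot: [0.987, 0.162, -0.0, -0.0]
wrist_force: [0.4, -0.2, -1.2]
opening: 0.287
grip_force: 15.0
```

servo_tool(targets="0.72 -3.6 0 0;0.72 -3.6 0 0;0.72 -3.6 0 0;0.72 -3.6 0 0;0.72 -3.6 0 0")

```text
time: 25.45
position: [0.5412, -0.0081, 0.1377]
tool_rot: [0.987, 0.162, -0.0, 0.0]
wrist_force: [0.1, -0.1, -1.5]
opening: 0.284
grip_force: 15.0
```

servo_tool(targets="0.72 -3.6 0 0;0 -0.4 0 0;0 0 0 0;0 0 0 0;0 0 0 0")

```text
time: 25.95
position: [0.5361, 0.0296, 0.1377]
tool_rot: [0.987, 0.161, -0.0, 0.0]
wrist_force: [-0.1, 0.0, -0.4]
opening: 0.287
grip_force: 15.0
```

```bash
python3 - <<'E'
from h import *
go(.5365,.0305,.0605)
n='side'
p,d=ctrl.snapshot(n)
c=p[110:230,190:300]; cv2.imwrite('pics/s8.png',cv2.resize(c[:,:,::-1],None,fx=5,fy=5))
E
```

```text
t 25.95 pos [0.5361 0.0296 0.1377] yaw 18.6 zax [ 0.e+00 -3.e-04 -1.e+00] F [-0.1  0.  -0.4] open 0.287 gf 14.999943296425045
shift cm [ 0.07 -0.07  7.72]
```

View pics/s8.png

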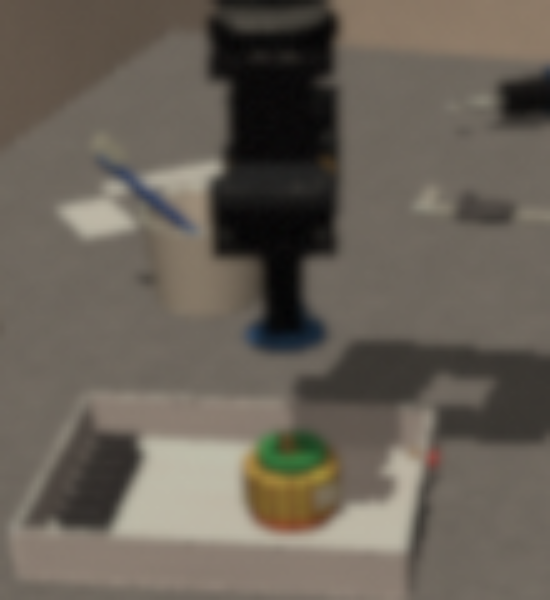

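servo_tool(targets="0 -0.1 1 0;0 0 2 0;0 0 1.5 0;0 0 0.8 0;0 0 0.6 0")

```text
time: 26.5
position: [0.535, 0.0316, 0.0773]
tool_rot: [0.987, 0.162, -0.001, -0.0]
wrist_force: [0.1, 0.2, -0.8]
opening: 0.285
grip_force: 15.0
```

servo_tool(targets="0 0 0.5 0;0 0 0.4 0;0 0 0 0;0 0 0 0;0 0 0 0")

```text
time: 27.0
position: [0.536, 0.0317, 0.0702]
tool_rot: [0.987, 0.162, 0.001, 0.0]
wrist_force: [-0.3, -0.0, -0.6]
opening: 0.286
grip_force: 15.0
```

```bash
python3 -c "
from h import *
go(.5362,.0303,.0603)"
```

```text
t 27.0 pos [0.536  0.0317 0.0702] yaw 18.7 zax [ 0.0011 -0.     -1.    ] F [-0.3 -0.  -0.6] open 0.286 gf 14.999893005006015
shift cm [-0.03  0.14  0.99]
```

servo_tool(targets="0 0.1 0 0;0 0 0.4 0;0 0 0.3 0;0 0 0 0;0 0 0 0")

```text
time: 27.5
position: [0.5357, 0.0308, 0.0623]
tool_rot: [0.987, 0.162, -0.0, -0.0]
wrist_force: [1.1, 0.7, -0.4]
opening: 0.285
grip_force: 15.0
```

servo_tool(targets="0 0 0.2 0;0 0 0.1 0;0 0 0 0;0 0 0 0")

```text
time: 27.9
position: [0.5361, 0.0308, 0.0602]
tool_rot: [0.987, 0.162, 0.0, 0.0]
wrist_force: [-1.9, -0.7, 3.8]
opening: 0.285
grip_force: 15.0
```

servo_tool(targets="0 0 0 0;0 0 0 0;0 0 0 0;0 0 0 0", claw=0.5)

```text
time: 28.3
position: [0.5358, 0.0308, 0.0594]
tool_rot: [0.987, 0.162, -0.0, -0.0]
wrist_force: [-0.3, -0.2, 0.8]
opening: 0.489
grip_force: 0.0
```

servo_tool(targets="0 0 -1 0;0 0 -2 0;0 0 -3 0;0 0 -3 0;0 0 -2 0")

```text
time: 28.8
position: [0.537, 0.0307, 0.1731]
tool_rot: [0.987, 0.162, 0.002, 0.0]
wrist_force: [-0.4, -0.2, 0.8]
opening: 0.497
grip_force: 0.0
```

servo_tool(targets="-1 3.5 0 0;-1 3.5 0 0;-1 3.5 0 0;-1 3.5 0 0;-1 3.5 0 0")

```text
time: 29.3
position: [0.5447, -0.1525, 0.1707]
tool_rot: [0.987, 0.162, 0.001, 0.0]
wrist_force: [0.8, 0.3, 0.3]
opening: 0.498
grip_force: 0.0
```

servo_tool(targets="-1 3.5 0 0;-1 3.5 0 0;0 0 0 0;0 0 0 0;0 0 0 0")

```text
time: 29.8
position: [0.548, -0.2229, 0.1699]
tool_rot: [0.987, 0.162, 0.0, -0.0]
wrist_force: [0.6, -0.8, 0.0]
opening: 0.501
grip_force: 0.0
```

```bash
python3 - <<'E'
from h import *
ims=[]
for n,b in (('top',(140,190)),('side',(150,200))):
    p,d=ctrl.snapshot(n);W=world(n,d)
    for lo,hi in((.046,.064),(.065,.08)):
        m=(d>0)&(W[...,2]>lo)&(W[...,2]<hi)&(np.hypot(W[...,0]-.536,W[...,1]-.031)<.045);print(n,m.sum(),W[m].mean(0),np.median(W[m][:,2]) if m.any() else '')
    ims.append(cv2.resize(p[b[0]:b[0]+90,b[1]:b[1]+90,::-1],None,fx=4.4,fy=4.4))
cv2.imwrite('pics/f9.png',np.hstack(ims))
E
```

```text
top 172 [0.53442584 0.02960695 0.05570909] 0.055581432522308696
top 49 [0.5342902  0.02953635 0.07246609] 0.07302697252508465
side 102 [0.5309298  0.038785   0.05498076] 0.0546858199624167
side 42 [0.53321625 0.03301557 0.07044666] 0.07105593785450495
```

View pics/f9.png

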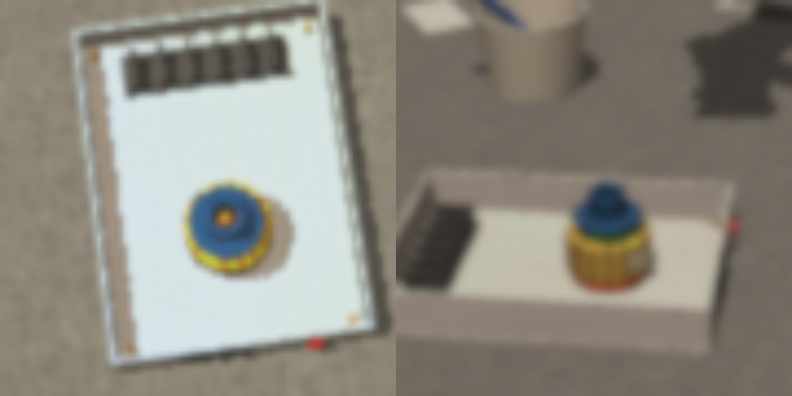

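The finished stack is upright and centred, with the collar up. The flange top is at 55 mm and the collar top at 73 mm, both as expected.

```bash
python3 -c "
from station import ctrl
print(ctrl.close_job())"
```

```text
the job is handed in; nothing more can be done
None
```

The orange pad, transformer, small green pad and clamp plate (collar up) are stacked flat on the bolt, and I handed the job in after about 30 s of robot time; the final pictures show the stack centred and at the right height, but no verdict came back.

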